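Clip the desoldering pump into its bench holder

ROBOT

A 7-joint arm with a two-finger parallel gripper is mounted at the origin on the work surface; the furniture and walls round the work are solid. World frame = base frame: x ahead of the robot, y to its left, z up, the work surface at z = 0. Lengths are in m, angles in rad, forces in N, time in s.
With the tool pointing down it reaches from about 0.4 to 0.85 m from the base axis. Payload 6.9 kg.
Tool frame: the origin (TCP) lies at the very end of the fingers, on their centre line; the grasp point (between the pads) lies 19 mm behind it; z points along the fingers, y is the line along which they close (so a half turn about z gives the same grasp; the last joint's range is limited). The gripper opens to 85 mm and grips with 20 to 120 N. Pads are 22 mm wide; open, the fingers measure 114 mm over their backs; the gripper's body (76 mm by 85 mm) begins 54 mm behind the grasp point. The pads swing forward as they close: fully open they stand 13 mm farther back than shut.
Start: joints at [-1.044, 0.507, -0.238, 1.5, 0.126, 1.149, -0.155], TCP at [0.255, 0.57, 0.196] pointing down, gripper open.
Joint ranges: [-3.08, 3.08], [-0.24, 2.05], [-1.43, 1.35], [0, 2.5], [-1.52, 4.66], [0.17, 1.96], [-2.89, 2.89]. Speed limits (rad/s): [2.39, 2.39, 3.14, 3.14, 3.14, 3.14, 3.14].

INTERFACE

Orientations are given as a rotation vector (axis times angle).
In Python, from cell import state, grab_frame, get_calibration, close_job gives the robot as it stands.
- The arm moves only by the tool play_rows, never from a script. Its argument "series" is a list of rows, each a list of 2 entries, a list of its own where there are three numbers: the shift along the tool's x, y, z in cm, then the turn about the tool's z in degrees. In form: [[[dx, dy, dz], spin], ...]. A call has 1 to 10 rows; each row shifts and turns the commanded pose from where the row before left it, along the tool's axes as they then stand; what a row does not reach is not made up. A row lasts 1/12 s, in which the tool goes at most 41.7 mm and 7.16 degrees, less where a joint would pass 70% of its speed; a pose out of reach is approached as far as the arm can. A call with a gripper value outside its range is refused whole. "jaw" is the finger opening in cm, from 0 to 8.54, set as the call begins (left out, the last holds). The fingers move at their own pace and stop on an object; "newtons" is the grip in N (left out, the last holds). Time passes only in rows, so rows that do not move let the fingers close. It gives the time, the measured TCP pose, the force, the opening and the grip force at its end, in the units of the state.
- state(): the state, without advancing time (a new reading comes with each control period).
- grab_frame(name): name is "side" or "top" or "wrist"; returns the picture (400x640x3 uint8, red, green, blue); there is no depth.
- get_calibration(name): a dict with "vfov" (degrees; the focal length in pixels is half the picture's height over the tangent of half this angle, whatever the lens; pixels are square), "cx", "cy" (the principal point, pixels), "camera_from_world" (4x4, takes a point from world to camera coordinates). Camera axes: x right, y down, z forward; pixel columns grow to the right and rows downward; lengths in m; the calibration is good to about 2 mm. A picture is of the moment at which its call begins: read the wrist's pose just before it. get_calibration takes no time and is no camera call; for the wrist camera it gives the pose at the moment of the call.
- close_job(): hands the job in; it is judged then, once.
The state is a dict: "time_s": time; "qpos": joint angles; "joint_velocities": joint speeds; "joint_torque": joint torques, N m; "eef_pos": TCP position; "orientation": TCP orientation; "contact_force": force on the tool from outside, world axes, zero at the start; "moment": the same for the moment, N m; "gripper_width": opening from 0.0 (shut) to 1.0 (fully open); "grip_force": force on a finger pad.
Only numpy, scipy, OpenCV 4.12 (cv2) and the standard library are available. Lean on these libraries where they do the work, as an engineer would, in place of code of your own. Each camera call takes 0.05 s, during which the arm holds its last target. There are 200 camera calls.

TASK

Put the loose desoldering pump away in the clip holder that is screwed to the bench: press it down past the two sprung jaws until it lies fully home in both forks, with both jaws sprung shut over it, and let go. Either end may point either way; leave the screwdriver and the bottle where they are.

Things in the scene. Friction and masses are not known exactly. Their poses are not given: they have to be found in the camera images.
- desolder_pump: Loose desoldering pump lying on the bench: a straight light-blue rod with a white nozzle and a black plunger end, 21 mm thick, 182 mm long, 60 g. Origin: centre of its underside as it lies (its axis is 10.5 mm above); y axis along the rod, z up.
- clip_holder: Clip holder fixed to the bench: aluminium base plate 64 x 164 x 10 mm with two equal forks at y = -60 and +60 mm, each 18 mm long along y (28 mm over the hinge lugs), 92 mm free between them for the gripper; highest point 93 mm above the bench. Origin: centre of its underside, on the bench; y axis along the rod channel, z up. A seated rod lies at x = 0 within 2 mm, its underside on the saddles.
- holder_seat (a point): Point midway between the two forks on the rod channel's centreline at saddle height, 45 mm above the bench; axes as the clip holder. The pump's origin comes here when it is seated.
- jaw_a (a joint): Hinge of the sprung jaw at the holder's y = -60 mm: 0 rad shut, grows as the jaw is pushed outward (to -x), at most 0.6; the rod has to push it about 0.15. A spring shuts it; some 5 to 8 N downward on the rod opens each jaw.
- jaw_b (a joint): The same for the jaw at the holder's y = +60 mm.
- screwdriver: Bystander: screwdriver with an orange handle, 20 x 172 x 20 mm, lying loose on the bench. Origin: centre of its underside; y along it.
- flux_bottle: Bystander: white bottle with a red cap, 38 mm diameter, 85 mm tall, standing loose on the bench. Origin: centre of its underside.
- fork_a (a point): Centre of the flat saddle of the fork at y = -60 mm, 45 mm above the bench; axes as the holder. On the +x side stands a fixed cheek (inner face 11.5 mm off, flaring out from 24 mm up to its top 44 mm up). On the -x side stands a hinged steel jaw (inner face 12.5 mm off); its nose reaches over the rod to x = -3 mm, 28 mm up, and it flares out above, so that the mouth is about 40 mm wide at the top.
- fork_b (a point): The same for the fork at y = +60 mm.

How it is judged:
By the outcome, as a careful person would: the job done as asked, in the order asked, and still so for the second after the job is handed in, with the robot touching nothing.
It also fails if it takes over 40 s, if anything falls off the work surface, if the arm or the gripper's body presses on something with over 40 N, if the wrist force passes 120 N, or if a joint passes its speed limit or range.

## Working session

There is one attempt and no reset: what is moved stays moved. The work goes in short steps, Python scripts to look and compute and a tool call to move; the robot and the scene stay as the last step left them, time stands still between calls to the robot, and variables do not carry over. Pictures are saved under pics/ and viewed, at most 13 in all, crops included, and the job is handed in when it is done.

Besides the shell and the picture viewer there is one more tool, called after "Emit:" as name(argument=value, ...), one argument or row to a line, values as JSON. play_rows: Moves the arm, as the interface text tells. Its arguments: {"type":"object","properties":{"series":{"type":"array","items":{"type":"array"}},"jaw":{"type":"number"},"newtons":{"type":"number"}},"required":["series"]}

```bash
mkdir -p pics; python3 - <<'E'
from cell import *
import cv2,json
s=state();print({k:s[k] for k in('time_s','eef_pos','orientation','gripper_width')})
for n in('top','side'):
    f=grab_frame(n);cv2.imwrite(f'pics/{n}0.png',f[:,:,::-1]);c=get_calibration(n);print(n,c)
E
```

```text
{'time_s': 0.0, 'eef_pos': array([0.25514882, 0.56992811, 0.19493066]), 'orientation': array([-6.56116115e-01, -3.07193200e+00,  2.74877717e-03]), 'gripper_width': 1.0008838917031164}
top {'vfov': 49.010069419781345, 'cx': 316.31864588263943, 'cy': 202.5940328866144, 'camera_from_world': array([[-1.88011063e-02, -9.99822964e-01,  7.47867999e-04,
         7.51983321e-02],
       [-9.95021519e-01,  1.86375870e-02, -9.79020776e-02,
         6.19750915e-01],
       [ 9.78708069e-02, -2.58481212e-03, -9.95195772e-01,
         8.73078991e-01],
       [ 0.00000000e+00,  0.00000000e+00,  0.00000000e+00,
         1.00000000e+00]])}
side {'vfov': 43.55708415984265, 'cx': 324.26656929458034, 'cy': 197.13909006059922, 'camera_from_world': array([[-0.98487727, -0.17208675,  0.0200729 ,  0.60015503],
       [-0.12731472,  0.64028068, -0.75751674,  0.08574032],
       [ 0.1175063 , -0.74861659, -0.65250706,  0.88409471],
       [ 0.        ,  0.        ,  0.        ,  1.        ]])}
```

View pics/top0.png

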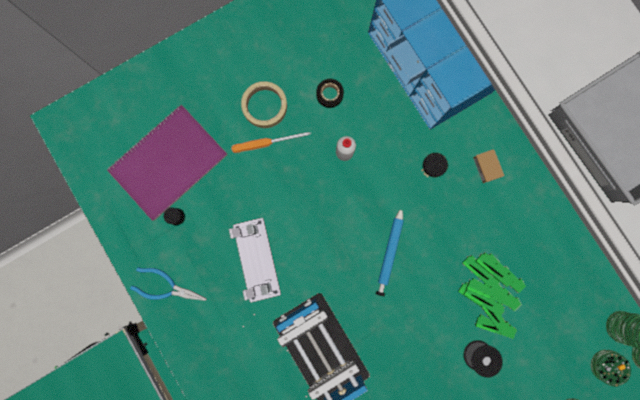

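View pics/side0.png

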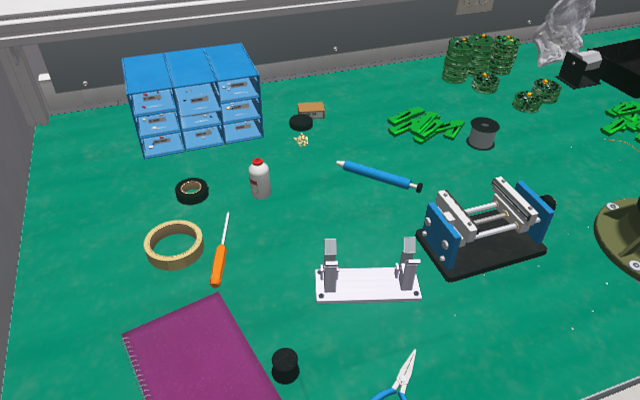

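The top view shows the pump from (401,212) to (380,294) and the holder around (254,260). I'll zoom in on both.

```bash
python3 - <<'E'
import cv2,numpy as np
t=cv2.imread('pics/top0.png');s=cv2.imread('pics/side0.png')
a=cv2.resize(t[210:310,220:290],None,fx=6,fy=6,interpolation=2)
b=cv2.resize(t[200:300,360:420],None,fx=6,fy=6,interpolation=2)
cv2.imwrite('pics/c1.png',np.hstack([a,b[:, :360]]))
cv2.imwrite('pics/c2.png',cv2.resize(s[230:310,305:435],None,fx=6,fy=6,interpolation=2))
E
```

```text
(no output)
```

View pics/c1.png

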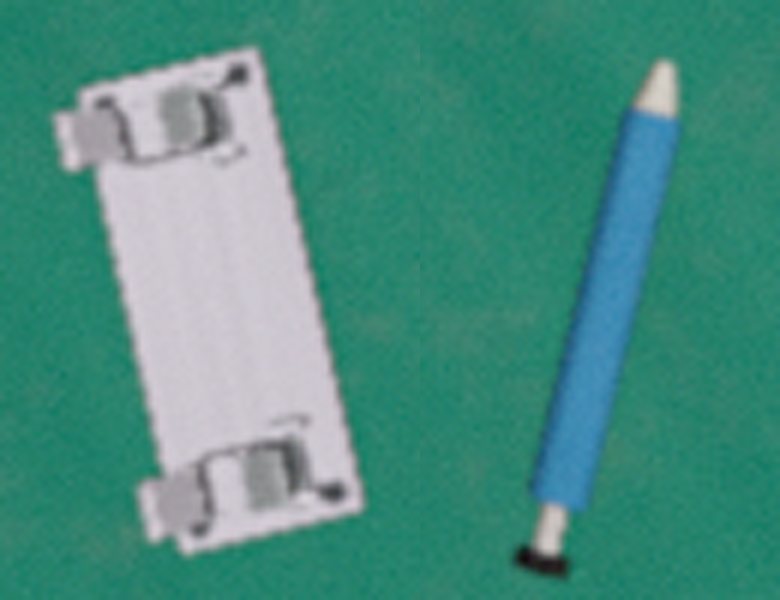

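View pics/c2.png

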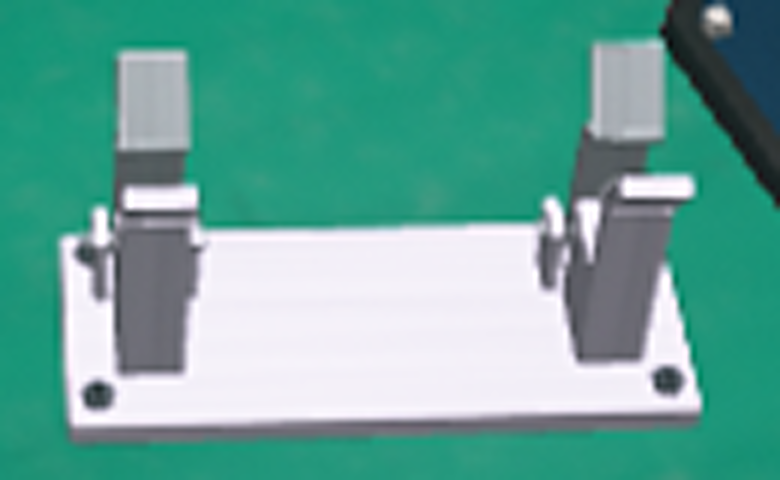

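Holder plate corners and pump ends are clear in the top crop. I'll compute the poses and check them against the known dimensions.

```bash
cat > h.py <<'E'
import numpy as np
from cell import *
def K(n):
    c=get_calibration(n);f=200/np.tan(np.radians(c['vfov']/2));return f,c['cx'],c['cy'],np.array(c['camera_from_world'])
def back(n,p,z):
    f,cx,cy,T=K(n);R=T[:3,:3];o=-R.T@T[:3,3];d=R.T@np.array([(p[0]-cx)/f,(p[1]-cy)/f,1]);return o+d*(z-o[2])/d[2]
def proj(n,P):
    f,cx,cy,T=K(n);q=T[:3,:3]@P+T[:3,3];return np.round([f*q[0]/q[2]+cx,f*q[1]/q[2]+cy],1)
E
python3 - <<'E'
from h import *
o=np.array([220,210])
c=[back('top',o+np.array(p)/6-.4,.01) for p in((80,88),(258,48),(365,510),(185,555))]
c=np.array(c);print(c[:,:2].round(4))
L=np.linalg.norm
print('dims',L(c[1]-c[0]),L(c[2]-c[3]),L(c[3]-c[0]),L(c[2]-c[1]))
ctr=c.mean(0);y=(c[0]+c[1]-c[2]-c[3]);y/=L(y);print('ctr',ctr,'yaw dir',np.degrees(np.arctan2(y[1],y[0])))
s=np.array([305,230])
d=np.array([back('side',s+np.array(p)/6-.4,.01) for p in((62,238),(72,428),(700,410),(655,228))])
print('side',d[:,:2].round(4))
for n,P in(('front-left',d[1]),('fr',d[2])):pass
q=np.array([360,200])
# pump: white tip, plunger end, body edges mid
e=[back('top',q+(np.array(p)-[420,0])/6-.4,.0105) for p in((667,60),(541,575))]
print('pump ends',e,L(e[0]-e[1]))
b=[back('top',q+(np.array(p)-[420,0])/6-.4,.0105) for p in((652,112),(560,500))]
print('body ends',b)
m=(e[0]+e[1])/2;v=e[0]-e[1];print('mid',m,np.degrees(np.arctan2(v[1],v[0])))
v=b[0]-b[1];print(np.degrees(np.arctan2(v[1],v[0])))
for P in e+[ctr]:print(proj('side',P))
x=np.array([y[1],-y[0],0])
for sx in(1,-1):   # two polarities: cheek top inner, jaw nose
  for yy in(.06,-.06):
    print(sx,yy,[ (proj('top',P)-o)*6 for P in (ctr*[1,1,0]+sx*x*.0115+y*yy+[0,0,.069],ctr*[1,1,0]-sx*x*.003+y*yy+[0,0,.073],ctr*[1,1,0]+y*yy+[0,0,.045])],[ (proj('side',P)-s)*6 for P in (ctr*[1,1,0]+sx*x*.0115+y*yy+[0,0,.069],ctr*[1,1,0]-sx*x*.003+y*yy+[0,0,.073],ctr*[1,1,0]+y*yy+[0,0,.045])])
E
```

```text
[[0.5807 0.2391]
 [0.5935 0.1768]
 [0.4337 0.1411]
 [0.4197 0.2031]]
dims 0.06354774876509948 0.06350992114652335 0.16498217127476475 0.16372889346305047
ctr [0.5069199  0.19000555 0.01      ] yaw dir 12.598517590218636
side [[0.5937 0.179 ]
 [0.5794 0.2409]
 [0.4215 0.205 ]
 [0.4354 0.1448]]
pump ends [array([ 0.60489164, -0.11366853,  0.0105    ]), array([ 0.42823603, -0.06368439,  0.0105    ])] 0.18359090152053367
body ends [array([ 0.58676135, -0.10773815,  0.0105    ]), array([ 0.453542  , -0.07106998,  0.0105    ])]
mid [ 0.51656383 -0.08867646  0.0105    ] -15.798690622263353
-15.389386562604802
[336.  162.3]
[421.6 188.2]
[367.3 282.3]
1 0.06 [array([188.4, 112.8]), array([142.8, 123. ]), array([165. , 124.2])] [array([151.8, 133.8]), array([155.4, 165.6]), array([151.2, 231. ])]
1 -0.06 [array([271.2, 475.2]), array([225.6, 487.2]), array([245.4, 476.4])] [array([619.8, 124.2]), array([631.8, 155.4]), array([615.6, 220.8])]
-1 0.06 [array([119.4, 129.6]), array([160.8, 118.8]), array([165. , 124.2])] [array([156.6, 202.2]), array([154.2, 147.6]), array([151.2, 231. ])]
-1 -0.06 [array([201.6, 492.6]), array([243.6, 483. ]), array([245.4, 476.4])] [array([636. , 191.4]), array([627.6, 138. ]), array([615.6, 220.8])]
```

Emit:
play_rows(
  series=[
    [[0,0,0],-4.25],
    [[0,0,0],-4.25],
    [[-2.1,-2.8,0],0],
    [[-2.1,-2.8,0],0],
    [[-2.1,-2.8,0],0],
    [[-2.1,-2.8,0],0],
    [[-2.1,-2.8,0],0],
    [[-2.1,-2.8,0],0],
    [[-2.1,-2.8,0],0],
    [[-2.1,-2.8,0],0],
  ],
  jaw=8.5,
  newtons=80,
)

```text
time_s: 0.93
eef_pos: [0.357, 0.3077, 0.1956]
orientation: [-0.427, -3.112, 0.001]
contact_force: [1.0, -0.0, -0.3]
gripper_width: 0.995
grip_force: 0.0
```

Emit:
play_rows(
  series=[
    [[-2.1,-2.8,0],0],
    [[-2.1,-2.8,0],0],
    [[-2.1,-2.8,0],0],
    [[-2.1,-2.8,0],0],
    [[-2.1,-2.8,0],0],
    [[-2.1,-2.8,0],0],
    [[-2.1,-2.8,0],0],
    [[-2.1,-2.8,0],0],
    [[-2.1,-2.8,0],0],
    [[0,0,0],0],
  ],
)

```text
time_s: 1.77
eef_pos: [0.4727, 0.0084, 0.1955]
orientation: [0.44, 3.109, -0.005]
contact_force: [0.0, 0.2, 1.4]
gripper_width: 0.991
grip_force: 0.0
```

```bash
cat >> h.py <<'E'
from scipy.spatial.transform import Rotation as Ro
def delta(P,yaw):
    s=state();R=Ro.from_rotvec(s['orientation']).as_matrix();a=np.degrees(np.arctan2(R[1,1],R[0,1]))
    sp=-((yaw-a+90)%180-90);R2=R@Ro.from_euler('z',sp,degrees=True).as_matrix()
    e=np.array(P)-s['eef_pos']
    print('t',s['time_s'],'pos',s['eef_pos'].round(4),'tilt',np.degrees(np.arccos(-R[2,2])).round(2),'F',s['contact_force'].round(1),'w',s['gripper_width'],s['grip_force']);print('spin',sp.round(2),'then shift cm',(R2.T@e*100).round(2),'| without spin',(R.T@e*100).round(2))
E
python3 - <<'E'
from h import *;import cv2
delta([.5166,-.0887,.06],74.4)
f=grab_frame('wrist');cv2.imwrite('pics/w1.png',f[:,:,::-1])
print(proj('wrist',np.array([.6049,-.1137,.0105])),proj('wrist',np.array([.4282,-.0637,.0105])))
E
```

```text
t 1.7667 pos [0.4727 0.0084 0.1955] tilt 0.21 F [0.  0.2 1.4] w 0.9913000671155366 0.0
spin -0.53 then shift cm [-6.82 -8.13 13.59] | without spin [-6.89 -8.07 13.59]
[260.8 286.4] [252.5 161.4]
```

View pics/w1.png

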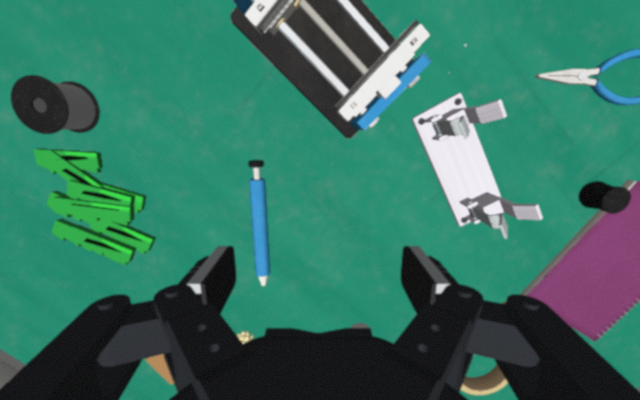

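The wrist view shows the pump from (257,163) to (263,284), about 3 px from the prediction. I'll get closer, then refine.

Emit:
play_rows(
  series=[
    [[-1.7,-2.0,2.0],-0.5],
    [[-1.7,-2.0,2.0],0],
    [[-1.7,-2.0,2.0],0],
    [[-1.7,-2.1,2.0],0],
    [[0,0,1.5],0],
    [[0,0,0],0],
  ],
)

```text
time_s: 2.32
eef_pos: [0.5134, -0.08, 0.0977]
orientation: [-0.414, -3.108, -0.0]
contact_force: [-1.5, 1.6, -0.5]
gripper_width: 0.993
grip_force: 0.0
```

```bash
python3 - <<'E'
from h import *;import cv2
delta([.5166,-.0887,.06],74.4)
f=grab_frame('wrist');cv2.imwrite('pics/w2.png',f[:,:,::-1])
print(proj('wrist',np.array([.6049,-.1137,.0105])),proj('wrist',np.array([.4282,-.0637,.0105])))
# blue body mask
h=cv2.cvtColor(f,cv2.COLOR_RGB2HSV);m=cv2.inRange(h,(98,90,60),(115,255,255))
n,l,st,c=cv2.connectedComponentsWithStats(m)
i=1+st[1:,4].argsort()[::-1][:4];print(st[i],c[i])
g=f.copy()
t=cv2.imread('pics/top0.png');m=cv2.inRange(cv2.cvtColor(t,cv2.COLOR_BGR2HSV),(98,90,60),(115,255,255));m[:,:360]=0;m[:200]=0;m[300:]=0;m[:,420:]=0
ys,xs=np.nonzero(m);P=np.array([back('top',(a,b),.0125)[:2] for a,b in zip(xs,ys)]);c=P.mean(0);u=np.linalg.svd(P-c)[2][0] if len(P)<3000 else 0
print('top blue centroid',c,'yaw',np.degrees(np.arctan2(u[1],u[0])))
E
```

```text
t 2.3167 pos [ 0.5134 -0.08    0.0977] tilt 0.34 F [-1.5  1.6 -0.5] w 0.9932185322280769 0.0
spin 0.41 then shift cm [-0.56 -0.74  3.76] | without spin [-0.56 -0.75  3.76]
[308.5 283.3] [309.2 102.8]
[[ 300  132   22  140 2733]
 [ 454    0   95   56 1898]] [[310.20234175 199.45883644]
 [498.88198103  24.48314015]]
top blue centroid [ 0.51843817 -0.08849057] yaw 164.01910208116493
```

View pics/w2.png

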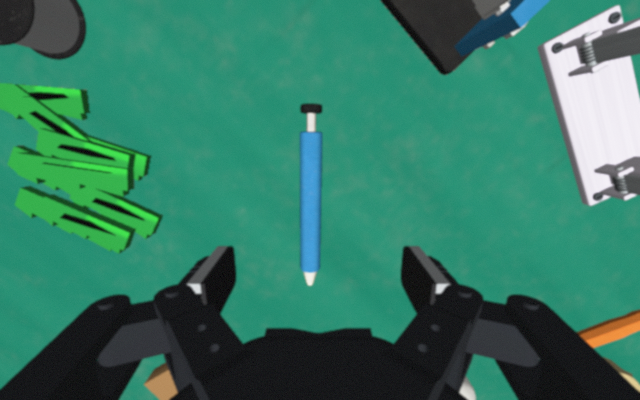

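The pump lies straight between the fingers, from (311,104) to (310,285). I'll part-close and descend, then grasp.

Emit:
play_rows(
  series=[
    [[-0.63,-0.63,1.0],0],
    [[0,0,2.0],0],
    [[0,0,2.0],0],
    [[0,0,1.8],0],
    [[0,0,1.2],0],
    [[0,0,0.5],0],
    [[0,0,0],0],
    [[0,0,0],0],
  ],
  jaw=4.5,
)

```text
time_s: 3.03
eef_pos: [0.5204, -0.0874, 0.0165]
orientation: [0.412, 3.114, 0.0]
contact_force: [-0.3, -0.2, 0.9]
gripper_width: 0.527
grip_force: 0.0
```

```bash
python3 - <<'E'
from h import *
delta([.5178,-.0877,.002],74.6)
E
```

```text
t 3.0333 pos [ 0.5204 -0.0874  0.0165] tilt 0.06 F [-0.3 -0.2  0.9] w 0.527112675318501 0.0
spin 0.34 then shift cm [ 0.25 -0.1   1.45] | without spin [ 0.25 -0.1   1.45]
```

Emit:
play_rows(
  series=[
    [[0.25,-0.1,0.6],0],
    [[0,0,0.5],0],
    [[0,0,0],0],
    [[0,0,0],0],
  ],
)

```text
time_s: 3.37
eef_pos: [0.517, -0.0881, 0.0048]
orientation: [-0.413, -3.114, 0.0]
contact_force: [0.2, 0.5, -0.1]
gripper_width: 0.525
grip_force: 0.0
```

Emit:
play_rows(
  series=[
    [[0,0,0.25],0],
    [[0,0,0],0],
    [[0,0,0],0],
    [[0,0,0],0],
    [[0,0,0],0],
    [[0,0,0],0],
  ],
  jaw=1.5,
  newtons=80,
)

```text
time_s: 3.87
eef_pos: [0.5172, -0.0881, 0.0024]
orientation: [0.413, 3.114, -0.0]
contact_force: [-0.1, -0.3, -0.0]
gripper_width: 0.176
grip_force: 0.0
```

```bash
python3 - <<'E'
from h import *;import cv2
f=grab_frame('wrist');g=grab_frame('side')
cv2.imwrite('pics/w3.png',np.hstack([cv2.resize(f[:,120:520],(400,400)),cv2.resize(g[80:280,280:480],(400,400))])[:,:,::-1])
s=state();print(s['gripper_width'],s['grip_force'])
E
```

```text
0.17769576638608142 0.0
```

View pics/w3.png

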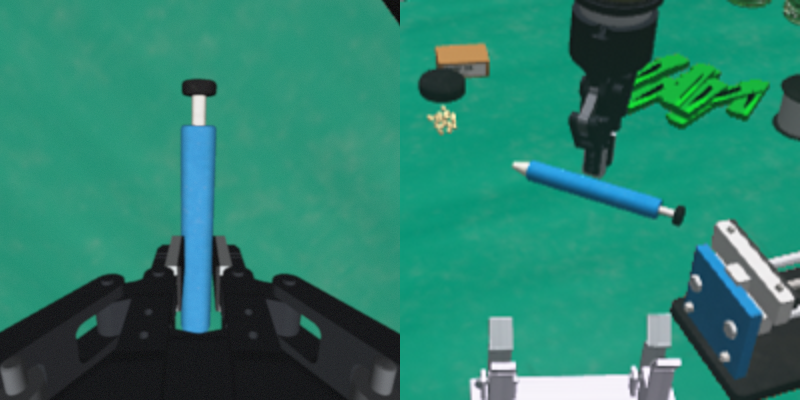

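The rod sits between the pads but there is no grip yet, so I'll close fully.

Emit:
play_rows(
  series=[
    [[0,0,0],0],
    [[0,0,0],0],
    [[0,0,0],0],
    [[0,0,0],0],
  ],
  jaw=0,
  newtons=80,
)

```text
time_s: 4.3
eef_pos: [0.5171, -0.0881, 0.0023]
orientation: [-0.413, -3.114, 0.0]
contact_force: [-0.7, -0.3, 0.6]
gripper_width: -0.002
grip_force: 0.0
```

```bash
python3 - <<'E'
from h import *;import cv2
s=state();p=s['eef_pos'];o=np.array([280,80])
T=K('wrist')[3];print('cam pos',-T[:3,:3].T@T[:3,3],'f',K('wrist')[0])
for z in(0,.019,.04,.06):print(z,(proj('side',p+[0,0,z])-o)*2,proj('wrist',p+[0,0,z]))
f=grab_frame('wrist');g=grab_frame('side')
cv2.imwrite('pics/w4.png',np.hstack([f[:,120:520],cv2.resize(g[100:200,330:430],(400,400),interpolation=2)])[:,:,::-1])
E
```

```text
cam pos [ 0.45085617 -0.06996987  0.18002714] f 279.86816329479933
0 [193.8 196.4] [317.6 228.4]
0.019 [195.4 181.4] [317.6 239.6]
0.04 [197.4 164.4] [317.5 255.2]
0.06 [199.2 148. ] [317.5 274.5]
```

View pics/w4.png

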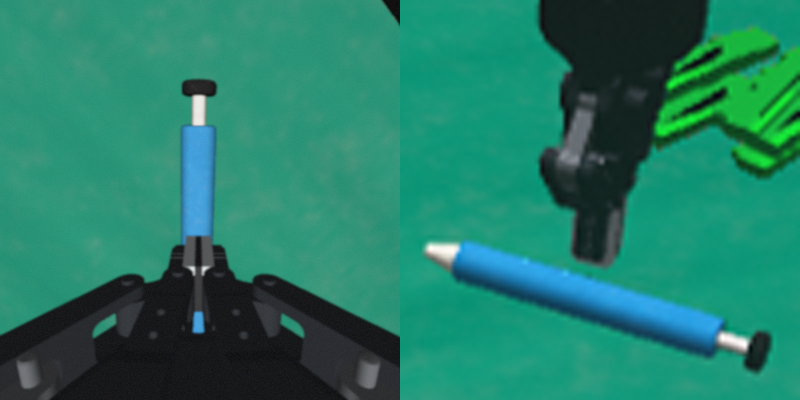

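The closed fingertips are really about 35–40 mm above the bench, although the reported TCP is at 2 mm. They closed above the rod and didn't disturb it. I'll reopen and descend in guarded steps, checking the force.

Emit:
play_rows(
  series=[
    [[0,0,0],0],
    [[0,0,0],0],
    [[0,0,0],0],
    [[0,0,0],0],
    [[0,0,0.6],0],
    [[0,0,0.6],0],
    [[0,0,0.6],0],
    [[0,0,0],0],
  ],
  jaw=4.5,
)

```text
time_s: 5.07
eef_pos: [0.5162, -0.0879, -0.0172]
orientation: [-0.413, -3.112, -0.0]
contact_force: [-0.4, 0.1, -0.7]
gripper_width: 0.528
grip_force: 0.0
```

```bash
python3 - <<'E'
from h import *
delta([.5178,-.0877,.002],74.6)
E
```

```text
t 5.0667 pos [ 0.5162 -0.0879 -0.0172] tilt 0.13 F [-0.4  0.1 -0.7] w 0.5282557560626713 0.0
spin 0.29 then shift cm [-0.15  0.06 -1.92] | without spin [-0.15  0.06 -1.92]
```

Emit:
play_rows(
  series=[
    [[-0.1,0,0.4],0],
    [[0,0,0.4],0],
    [[0,0,0.3],0],
    [[0,0,0],0],
    [[0,0,0],0],
  ],
)

```text
time_s: 5.48
eef_pos: [0.5179, -0.0884, -0.0269]
orientation: [-0.413, -3.114, 0.0]
contact_force: [-0.3, 0.8, 0.1]
gripper_width: 0.525
grip_force: 0.0
```

```bash
python3 - <<'E'
from h import *;import cv2
delta([.5178,-.0877,.002],74.6)
f=grab_frame('wrist');g=grab_frame('side')
cv2.imwrite('pics/w5.png',np.hstack([f[:,120:520],cv2.resize(g[100:200,330:430],(400,400),interpolation=2)])[:,:,::-1])
E
```

```text
t 5.4833 pos [ 0.5179 -0.0884 -0.0269] tilt 0.03 F [-0.3  0.8  0.1] w 0.5253352685605862 0.0
spin 0.29 then shift cm [ 0.03  0.06 -2.89] | without spin [ 0.03  0.06 -2.89]
```

View pics/w5.png

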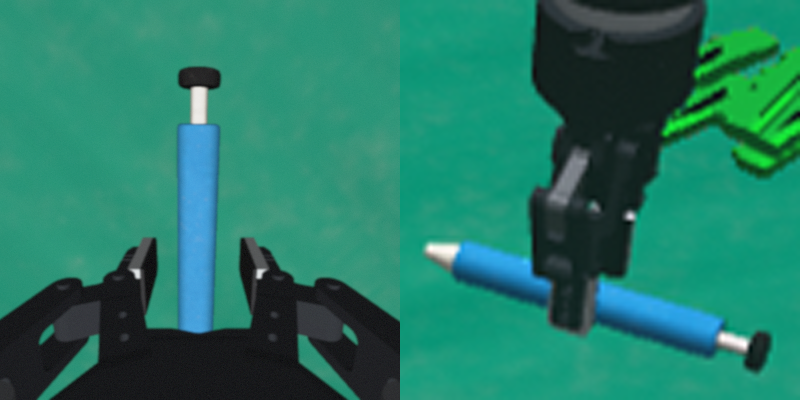

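```bash
python3 - <<'E'
from h import *
for z in(0,.01,.02):print(z,proj('side',np.array([.5255,-.0603,z])),proj('side',np.array([.5232,-.0690,z])))
E
```

```text
0 [371.2 187.2] [372.8 184.6]
0.01 [371.6 183.2] [373.2 180.7]
0.02 [372.1 179.3] [373.7 176.7]
```

Emit:
play_rows(
  series=[
    [[0,0,0.2],0],
    [[0,0,0],0],
    [[0,0,0],0],
    [[0,0,0],0],
    [[0,0,0],0],
    [[0,0,0],0],
  ],
  jaw=0,
  newtons=80,
)

```text
time_s: 6.08
eef_pos: [0.5182, -0.0884, -0.0284]
orientation: [0.413, 3.114, -0.0]
contact_force: [-0.8, 0.2, 5.2]
gripper_width: 0.214
grip_force: 78.9
```

Gripped at 79 N. Lifting now.

Emit:
play_rows(
  series=[
    [[0,0,-1.0],0],
    [[0,0,-2.5],0],
    [[0,0,-3.0],0],
    [[0,0,-3.0],0],
    [[0,0,-2.5],0],
    [[0,0,-1.0],0],
    [[0,0,0],0],
  ],
)

```text
time_s: 6.67
eef_pos: [0.5198, -0.0886, 0.104]
orientation: [0.413, 3.109, -0.0]
contact_force: [0.2, -0.3, -1.7]
gripper_width: 0.212
grip_force: 78.2
```

```bash
python3 - <<'E'
from h import *
delta([.5072,.1910,.10],102.55)
E
```

```text
t 6.6667 pos [ 0.5198 -0.0886  0.104 ] tilt 0.29 F [ 0.2 -0.3 -1.7] w 0.21188241117562276 78.21645855903625
spin -27.67 then shift cm [-4.85 27.57  0.38] | without spin [ 8.51 26.67  0.38]
```

Emit:
play_rows(
  series=[
    [[0,0,0],-5.5],
    [[0,0,0],-5.5],
    [[0,0,0],-5.5],
    [[0,0,0],-5.5],
    [[0,0,0],-5.5],
    [[-0.5,2.5,0],0],
    [[-0.5,3,0],0],
    [[-0.5,3,0],0],
    [[-0.6,3,0],0],
    [[-0.5,3,0],0],
  ],
)

```text
time_s: 7.5
eef_pos: [0.5113, 0.06, 0.0997]
orientation: [0.338, -3.121, -0.0]
contact_force: [-0.1, 0.4, -0.9]
gripper_width: 0.215
grip_force: 78.3
```

Emit:
play_rows(
  series=[
    [[-0.5,3,0],0],
    [[-0.6,3,0],0],
    [[-0.5,3,0],0],
    [[-0.5,2.5,0],0],
    [[-0.2,1.5,0],0],
    [[0,0,0],0],
    [[0,0,0],0],
  ],
)

```text
time_s: 8.08
eef_pos: [0.5058, 0.1912, 0.0997]
orientation: [0.342, -3.12, 0.001]
contact_force: [1.4, -1.1, -1.2]
gripper_width: 0.216
grip_force: 78.3
```

```bash
python3 - <<'E'
from h import *;import cv2
delta([.5072,.1910,.10],102.55)
f=grab_frame('wrist');g=grab_frame('top')
cv2.imwrite('pics/w6.png',np.hstack([f[:,:520],cv2.resize(g[200:320,215:285],(270,400*1),interpolation=2)])[:,:,::-1])
cv2.imwrite('pics/w6full.png',f[:,:,::-1]);cv2.imwrite('pics/t6.png',g[:,:,::-1])
for P in np.array([[.5807,.2391,.01],[.5935,.1768,.01],[.4337,.1411,.01],[.4197,.2031,.01]]):print(proj('wrist',P))
E
```

```text
t 8.0833 pos [0.5058 0.1912 0.0997] tilt 0.15 F [ 1.4 -1.1 -1.2] w 0.21624128727990674 78.33887100219727
spin -0.03 then shift cm [-0.13 -0.05 -0.03] | without spin [-0.13 -0.05 -0.03]
[348.6 270.8]
[289.  270.1]
[283.3 108.6]
[353.1 108.1]
```

View pics/w6.png

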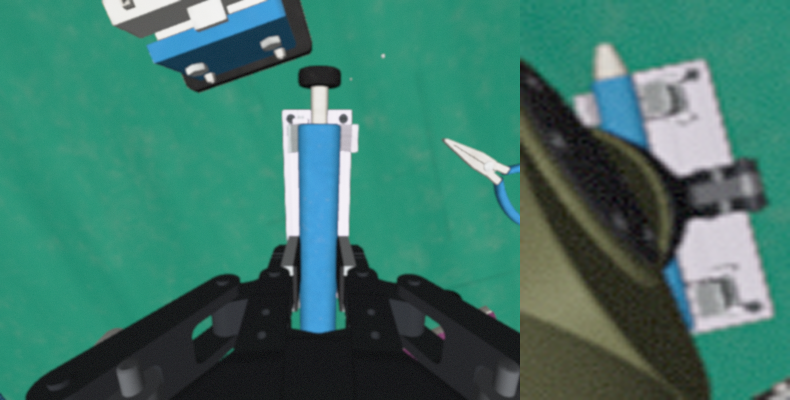

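The rod is over the channel: rod centre at column 320, plate corners at (283,110) and (352,110) as predicted. I'll nudge slightly toward the jaw side and descend.

Emit:
play_rows(
  series=[
    [[-0.15,-0.1,1.0],0],
    [[0,0,1.5],0],
    [[0,0,1.2],0],
    [[0,0,0.5],0],
    [[0,0,0],0],
    [[0,0,0],0],
  ],
)

```text
time_s: 8.68
eef_pos: [0.5086, 0.1896, 0.059]
orientation: [0.338, -3.123, 0.0]
contact_force: [0.8, -1.0, 0.1]
gripper_width: 0.214
grip_force: 78.4
```

```bash
python3 - <<'E'
from h import *
delta([.5072,.1902,.0166],102.55);print(state()['moment'])
E
```

```text
t 8.6833 pos [0.5086 0.1896 0.059 ] tilt 0.04 F [ 0.8 -1.   0.1] w 0.21434314189587345 78.3951187133789
spin -0.2 then shift cm [0.12 0.09 4.24] | without spin [0.12 0.09 4.24]
[ 0.03641708 -0.0016871   0.03610531]
```

Emit:
play_rows(
  series=[
    [[0.1,0.05,0.4],0],
    [[0,0,0.4],0],
    [[0,0,0.4],0],
    [[0,0,0.3],0],
    [[0,0,0],0],
  ],
  newtons=100,
)

```text
time_s: 9.1
eef_pos: [0.5078, 0.193, 0.0446]
orientation: [-0.342, 3.121, 0.005]
contact_force: [-0.2, 7.4, -0.9]
gripper_width: 0.208
grip_force: 101.0
```

Emit:
play_rows(
  series=[
    [[0,0,0.3],0],
    [[0,0,0.3],0],
    [[0,0,0],0],
  ],
)

```text
time_s: 9.35
eef_pos: [0.5083, 0.1916, 0.0386]
orientation: [-0.341, 3.121, 0.002]
contact_force: [0.5, 3.9, 0.6]
gripper_width: 0.208
grip_force: 101.1
```

Emit:
play_rows(
  series=[
    [[0,0,0.3],0],
    [[0,0,0.3],0],
    [[0,0,0],0],
  ],
)

```text
time_s: 9.6
eef_pos: [0.508, 0.1914, 0.0323]
orientation: [-0.34, 3.122, 0.002]
contact_force: [1.0, 5.0, -1.1]
gripper_width: 0.211
grip_force: 101.0
```

Emit:
play_rows(
  series=[
    [[0,0,0.3],0],
    [[0,0,0.3],0],
    [[0,0,0],0],
  ],
)

```text
time_s: 9.85
eef_pos: [0.5077, 0.1913, 0.0261]
orientation: [-0.34, 3.122, 0.002]
contact_force: [0.7, 5.7, -1.0]
gripper_width: 0.207
grip_force: 101.0
```

Emit:
play_rows(
  series=[
    [[0,0,0.3],0],
    [[0,0,0.3],0],
    [[0,0,0],0],
  ],
)

```text
time_s: 10.1
eef_pos: [0.5068, 0.1906, 0.0193]
orientation: [0.339, -3.122, -0.0]
contact_force: [0.3, 5.2, -7.3]
gripper_width: 0.207
grip_force: 100.1
```

Emit:
play_rows(
  series=[
    [[0,0,0.2],0],
    [[0,0,0.2],0],
    [[0,0,0],0],
  ],
)

```text
time_s: 10.35
eef_pos: [0.5071, 0.1893, 0.0167]
orientation: [0.337, -3.122, 0.002]
contact_force: [-2.3, -0.4, 7.6]
gripper_width: 0.207
grip_force: 101.9
```

Contact force is +7.6 N upward and the lateral jaw force has vanished, at the expected seat height. I'll release a little and check.

Emit:
play_rows(
  series=[
    [[0,0,0],0],
    [[0,0,0],0],
    [[0,0,0],0],
    [[0,0,0],0],
    [[0,0,0],0],
  ],
  jaw=4.5,
)

```text
time_s: 10.77
eef_pos: [0.5076, 0.19, 0.0161]
orientation: [0.338, -3.123, 0.001]
contact_force: [-0.6, 0.5, 0.5]
gripper_width: 0.524
grip_force: 0.0
```

Emit:
play_rows(
  series=[
    [[0,0,-1.0],0],
    [[0,0,-2.5],0],
    [[0,0,-3],0],
    [[0,0,-3],0],
    [[0,0,-3],0],
    [[0,0,-3],0],
    [[0,-3,-1],0],
    [[0,-4,0],0],
    [[0,-4,0],0],
    [[0,0,0],0],
  ],
)

```text
time_s: 11.6
eef_pos: [0.5328, 0.0728, 0.1823]
orientation: [-0.322, 3.124, -0.009]
contact_force: [0.0, -1.4, -1.5]
gripper_width: 0.53
grip_force: 0.0
```

```bash
python3 - <<'E'
from h import *;import cv2
delta([.5072,.1902,.0166],102.55)
g=grab_frame('side')
cv2.imwrite('pics/s7.png',cv2.resize(g[215:310,300:440],None,fx=5.6,fy=5.6,interpolation=2)[:,:,::-1])
# expected seated ends
u=np.array([np.cos(np.radians(12.55)),np.sin(np.radians(12.55)),0])
for k in(-1,1):
  for z in(.0555,.066):print(k,z,(proj('side',np.array([.5072,.191,z])+k*.091*u)-[300,215])*5.6)
E
```

```text
t 11.6 pos [0.5328 0.0728 0.1823] tilt 0.33 F [ 0.  -1.4 -1.5] w 0.5301280803804789 0.0
spin -0.78 then shift cm [-0.04 12.11 16.5 ] | without spin [ 0.12 12.11 16.5 ]
-1 0.0555 [718.48 264.88]
-1 0.066 [724.64 238.56]
1 0.0555 [ 54.88 278.88]
1 0.066 [ 54.88 252.56]
```

View pics/s7.png

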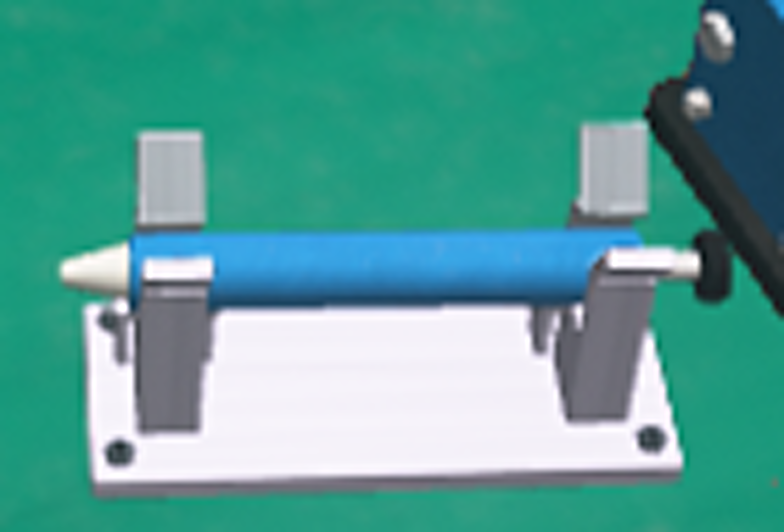

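```bash
python3 - <<'E'
from h import *;import cv2
u=np.array([np.cos(np.radians(12.55)),np.sin(np.radians(12.55)),0]);c=np.array([.5072,.191,0])
for n in('side','top'):
    g=grab_frame(n);h=cv2.cvtColor(g,cv2.COLOR_RGB2HSV);m=cv2.inRange(h,(98,110,60),(115,255,255))
    print(n)
    for k in(-.045,-.03,0,.03,.045):
        P=proj(n,c+k*u+[0,0,.0555]);a,b=int(round(P[0])),int(round(P[1]))
        line=m[b-15:b+15,a] if n=='side' else m[b,a-25:a+25]
        i=np.nonzero(line)[0];q=(b-15 if n=='side' else a-25)
        print(k,P,'obs edges',(i.min()+q,i.max()+q,(i.min()+i.max())/2+q) if len(i) else None)
E
```

```text
side
-0.045 [398.6 262.9] obs edges (np.int64(256), np.int64(268), np.float64(262.0))
-0.03 [388.9 263.1] obs edges (np.int64(256), np.int64(268), np.float64(262.0))
0 [369.4 263.5] obs edges (np.int64(257), np.int64(268), np.float64(262.5))
0.03 [349.8 264. ] obs edges (np.int64(257), np.int64(269), np.float64(263.0))
0.045 [340.  264.2] obs edges (np.int64(257), np.int64(269), np.float64(263.0))
top
-0.045 [258.  282.3] obs edges None
-0.03 [256.3 274.8] obs edges None
0 [252.9 259.9] obs edges None
0.03 [249.6 245.1] obs edges None
0.045 [247.9 237.7] obs edges None
```

The rod is level, within 1 px of the seated prediction along its whole length, and both jaws stand where they did when shut. Handing in.

```bash
python3 -c "
from cell import *;print(close_job())"
```

```text
the job is handed in; nothing more can be done
None
```

The desoldering pump lies fully home in both forks with both jaws shut over it. It is released, the arm is clear, and I handed the job in at about 12 s, with the screwdriver and bottle left alone.

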